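# Fit the drill chuck to its arbor

### The job

Fit the arbor to the drill chuck held in the vice: take the arbor from the wooden stand, set its short nose taper in the chuck's socket and let go, then tap it down with the wooden mallet, lightly, until it is locked and goes no deeper. Put the mallet back down on the bench and leave the other things where they are.

Things in the scene. Friction and masses are not known exactly. Their poses are not given: they have to be found in the camera images.
- arbor: Bare steel drill arbor, 0.36 kg, upright in one hole of the stand. Origin: middle of the underside of its collar (28 mm diameter, 7 mm thick), which rests on the stand; z points up along it. Above: the shank, 12 to 84 mm up, narrowing from 24 to 20 mm (grip it here). Below: the nose taper for the chuck, 32 mm long, 18 mm diameter at the collar, 16.4 at the end, 1.2 mm chamfer.
- arbor_top (a point): Top of the flat tang (16 x 8 mm) on the arbor's upper end, 100 mm above the collar's underside: the place to tap.
- chuck: Steel drill chuck, 57 mm diameter, 95 mm long, nose down in the vice. Origin: middle of its flat back face (45 mm diameter), the mouth of the taper socket, facing up 123 mm over the bench; mouth 18.6 mm wide plus 1.5 mm chamfer, 36 mm deep.
- socket (a point): Middle of the socket's mouth (the chuck's origin). How deep a nose goes differs between pairs: set in with a 5 N push it stops with the collar 3 to 9 mm above the back face. Light taps (50 mm/s, stopped at 8 N at the wrist) drive it some mm deeper; it is locked when a slow press of 9 N more at the wrist no longer moves it, collar still 1 to 7 mm clear. Over 30 N on the arbor spoils the fit.
- vice: Low blue drill-press vice, fixed, with wood-lined jaws round the chuck. Origin: on the bench, on the chuck's axis. It reaches 110 mm to its -x side, 190 mm to its +x side (screw and T-bar), 72 mm either side along y, and is 66 mm high.
- stand: Hardwood block 170 x 70 x 60 mm, fixed, with three upright 20 mm holes, 50 mm deep, along its x axis at -52, 0 and +52 mm. Origin: middle of its underside.
- mallet: Joiner's beech mallet, 0.4 kg, standing on one striking face. Origin: middle of that face. Head 64 (x) by 54 (y) by 80 mm high (z), both faces flat. The straight level handle, 18 mm wide (y) and 25 mm high, leaves the head along -x, centre line 40 mm above the origin, from 32 to 191 mm from the head's middle. Held level by the handle, the face it stood on strikes downwards.
- mallet_handle (a point): Point on the centre line of the mallet's handle, 65 mm from the middle of the head and 40 mm above the striking face: a good place to grip. Axes as the mallet's.
- centre: Steel lathe centre in another hole of the stand, its plain 60-degree point up, 33 mm above the stand's top; no collar, no tang. Not needed. Origin: middle of its lower end, 50 mm below the stand's top.
- key: T-shaped chuck key lying on the bench, 86 mm long, bar 80 mm. Not needed. Origin: on the bench under its stem.
- glue: White glue bottle, 60 mm diameter, 170 mm tall. Not needed. Origin: middle of its underside.
There are look-alikes about, which are no part of the job. What is shaped like the mallet but yellow is not meant. What is shaped like the arbor but pink is not meant.

How it is judged:
On the way, in this order (a step that is already met when the one before it is completed fails the run):
1. the arbor stands upright by itself with its nose in the chuck's socket, let go (z of arbor in the frame of chuck below 0.012 m and horizontal distance between arbor and chuck below 0.003 m and angle between arbor's own z axis and vertical below 0.08 rad and contact force between the fingers and arbor below 0.1 N), for 0.2 s.
2. the mallet strikes the arbor (contact force between mallet and arbor above 3 N).
3. with the mallet lifted off but still over it, the arbor is locked: the taper grips it with more than 45 N (contact force between arbor and chuck above 45 N and z of arbor in the frame of chuck below 0.009 m and horizontal distance between arbor and chuck below 0.002 m and angle between arbor's own z axis and vertical below 0.04 rad and contact force between mallet and arbor below 0.1 N and distance between mallet and arbor_top below 0.1 m), for 0.05 s.
At the end, for the whole second after the job is handed in: The arbor stands upright (within 2 degrees) in the chuck, centred within 2 mm, its collar under 9 mm above the back face, the taper gripping it with over 45 N (contact forces added up); the mallet is at rest on the bench (handle under 60 mm up); nothing is held (contact force between arbor and chuck above 45 N and z of arbor in the frame of chuck below 0.009 m and horizontal distance between arbor and chuck below 0.002 m and angle between arbor's own z axis and vertical below 0.04 rad and height (world z) of mallet_handle below 0.06 m and linear speed of mallet below 0.02 m/s); the robot touches nothing.
It fails at once if the mallet strikes or presses the arbor with more than 30 N (contact force between mallet and arbor above 30 N).
It fails at once if another thing (lathe centre, chuck key, glue bottle) is moved more than 20 mm (distance of any of centre, key, glue from where it was at the start of the episode above 0.02 m).
It also fails if it takes over 58 s, if anything falls off the work surface, if the arm or the gripper's body presses on something with over 40 N, if the wrist force passes 120 N, or if a joint passes its speed limit or range.

### The arm

A 7-joint arm with a two-finger parallel gripper is mounted at the origin on the work surface. World frame = base frame: x ahead of the robot, y to its left, z up, the work surface at z = 0. Lengths are in m, angles in rad, forces in N, time in s.
With the tool pointing down it reaches from about 0.4 to 0.85 m from the base axis. Payload 4.5 kg.
Tool frame: the origin (TCP) lies at the very end of the fingers, on their centre line; the grasp point (between the pads) lies 19 mm behind it (r.grip_point_offset is the distance from the TCP to the grasp point, in m); z points along the fingers, y is the line along which they close (so a half turn about z gives the same grasp; the last joint's range is limited). The gripper opens to 88 mm and grips with 3 to 60 N. Pads are 18 mm wide; open, the fingers measure 123 mm over their backs; the gripper's body (75 mm by 187 mm) begins 45 mm behind the grasp point.
Start: joints at [1.325, 0.689, -0.195, 1.565, 0.157, 0.902, -0.215], TCP at [0.173, -0.601, 0.239] pointing down, gripper open.
Joint ranges: [-3.01, 3.01], [-0.46, 2.08], [-1.47, 1.51], [0.13, 2.56], [-1, 4.14], [0.04, 2.09], [-2.66, 2.66]. Speed limits (rad/s): [2.57, 2.57, 3.14, 3.14, 3.14, 3.14, 3.14].

### API

Orientations are given as a unit quaternion [x, y, z, w].
In Python, from plant import r gives the robot as it stands.
- The arm moves only by the tool carry_out, never from a script. Its argument "rows" is a list of rows, each a list of 3 entries, a list of its own where there are three numbers: the shift along the tool's x, y, z in cm, then the turn, a rotation vector about the tool's x, y, z in degrees, then the closure, from 0 (fully open) to 1 (shut). A call has 1 to 12 rows; each row is the pose to reach, as a shift and turn from the pose commanded when the call began, along the tool's axes at that moment; what a row does not reach only later rows make up. A row lasts 1/10 s, in which the tool goes at most 50 mm and 8.59 degrees, less where a joint would pass 70% of its speed; a pose out of reach is approached as far as the arm can. A call with a gripper value outside its range is refused whole. The fingers move at their own pace and stop on an object; "newtons" is the grip in N (left out, the last holds). Time passes only in rows, so rows that repeat a pose let the fingers close. It gives the time, the measured TCP pose, the force, the opening and the grip force at its end, in the units of the state.
- r.get_state(): the state, without advancing time (a new reading comes with each control period).
- r.snapshot(name): name is "scene" or "top"; returns a dict with "image" (420x560x3 uint8, red, green, blue), "fx", "fy", "cx", "cy" (pixels), "dist_coeffs" ([k1, k2, p1, p2, k3] as OpenCV has them; the pictures are not rectified), "pose" (4x4, takes a point from camera to world coordinates). Camera axes: x right, y up, looking along -z (the intrinsics and any distortion apply to the point x, -y, -z); pixel columns grow to the right and rows downward; lengths in m; the calibration is good to about 2 mm. A picture is of the moment at which its call begins. There is no depth.
- r.finish_job(): hands the job in; it is judged then, once.
The state is a dict: "clock": time; "q": joint angles; "qd": joint speeds; "joint_torque": joint torques, N m; "tool_pos": TCP position; "eef_rot": TCP orientation; "contact_force": force on the tool from outside, world axes, zero at the start; "moment": the same for the moment, N m; "opening": opening from 0.0 (shut) to 1.0 (fully open); "finger_force": force on a finger pad.
Only numpy, scipy, OpenCV 4.12 (cv2) and the standard library are available. Lean on these libraries where they do the work, as an engineer would, in place of code of your own. Each camera call takes 0.05 s, during which the arm holds its last target. There are 200 camera calls.

## Working session

There is one attempt and no reset: what is moved stays moved. The work goes in short steps, Python scripts to look and compute and a tool call to move; the robot and the scene stay as the last step left them, time stands still between calls to the robot, and variables do not carry over. Pictures are saved under pics/ and viewed, at most 12 in all, crops included, and the job is handed in when it is done.

Besides the shell and the picture viewer there is one more tool, called as a command line: name --argument value ..., lists and objects as JSON in quotes. carry_out: Moves the arm, as the interface text tells. Its arguments: {"type":"object","properties":{"rows":{"type":"array"},"newtons":{"type":"number"}},"required":["rows"]}

```bash
mkdir -p pics; ls; cat > h.py <<'E'
import numpy as np,cv2
from plant import r
from scipy.spatial.transform import Rotation as R
def snap(n,f):
    s=r.snapshot(n); cv2.imwrite('pics/'+f+'.png',s['image'][:,:,::-1]); np.save('pics/'+f+'.npy',s,allow_pickle=True); return s
def load(f): return np.load('pics/'+f+'.npy',allow_pickle=True).item()
def ray(s,px):
    K=np.array([[s['fx'],0,s['cx']],[0,s['fy'],s['cy']],[0,0,1]])
    p=cv2.undistortPoints(np.array([[px]],float),K,np.array(s['dist_coeffs'],float))[0,0]
    P=np.array(s['pose']); return P[:3,3],P[:3,:3]@np.array([p[0],-p[1],-1])
def onz(s,px,z):
    o,d=ray(s,px); return o+d*(z-o[2])/d[2]
def proj(s,X):
    P=np.array(s['pose']); c=P[:3,:3].T@(np.array(X)-P[:3,3]); K=np.array([[s['fx'],0,s['cx']],[0,s['fy'],s['cy']],[0,0,1]])
    return cv2.projectPoints(np.array([[c[0],-c[1],-c[2]]]),np.zeros(3),np.zeros(3),K,np.array(s['dist_coeffs'],float))[0][0,0]
def tri(s1,p1,s2,p2):
    A=[];b=[]
    for s,p in((s1,p1),(s2,p2)):
        o,d=ray(s,p); d=d/np.linalg.norm(d); M=np.eye(3)-np.outer(d,d); A.append(M); b.append(M@o)
    return np.linalg.lstsq(np.vstack(A),np.hstack(b),rcond=None)[0]
E
python3 - <<'E'
from h import *
for n in('scene','top'):
    s=snap(n,n+'0'); print(n,s['fx'],s['cx'],s['cy'],s['dist_coeffs'],np.round(s['pose'],3).tolist())
st=r.get_state();print({k:np.round(v,3) for k,v in st.items()},r.grip_point_offset)
print(R.from_quat(st['eef_rot']).as_matrix().round(3))
a=np.hstack([cv2.imread('pics/scene0.png'),cv2.imread('pics/top0.png')])
E
```

```text
pics
scene 389.390215889627 276.6000451702926 206.47258243389354 [0.00570031 0.         0.         0.         0.        ] [[-0.384, -0.663, 0.643, 1.254], [0.923, -0.29, 0.252, 0.22], [0.02, 0.69, 0.723, 0.894], [0.0, 0.0, 0.0, 1.0]]
top 534.7696920335683 280.24159123358356 211.74678402887392 [-0.15870451  0.          0.          0.          0.        ] [[0.014, 0.995, -0.097, 0.454], [-1.0, 0.013, -0.014, -0.058], [-0.013, 0.097, 0.995, 1.603], [0.0, 0.0, 0.0, 1.0]]
{'clock': np.float64(0.1), 'q': array([ 1.325,  0.69 , -0.194,  1.566,  0.157,  0.903, -0.215]), 'qd': array([ 0.   , -0.002, -0.003, -0.003,  0.   ,  0.   , -0.   ]), 'joint_torque': array([-4.0000e-03, -5.2851e+01, -1.2710e+00, -1.5384e+01, -5.2000e-02,
        2.0000e-03,  0.0000e+00]), 'tool_pos': array([ 0.172, -0.6  ,  0.238]), 'eef_rot': array([ 0.99 ,  0.139, -0.   , -0.001]), 'contact_force': array([-1.12 , -0.462,  0.896]), 'moment': array([-0.049, -0.026, -0.031]), 'finger_force': np.float64(0.0), 'opening': np.float64(1.003)} 0.0187
[[ 0.961  0.276 -0.001]
 [ 0.276 -0.961  0.002]
 [-0.    -0.002 -1.   ]]
```

View pics/scene0.png

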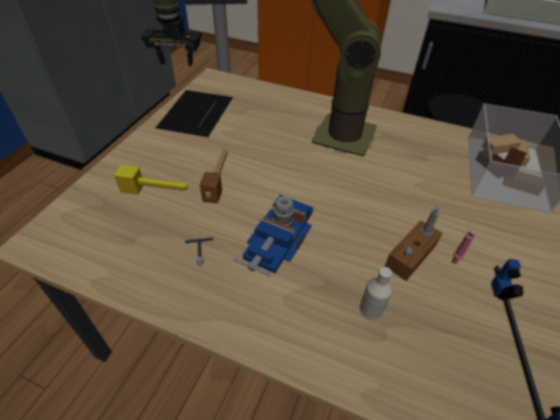

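View pics/top0.png

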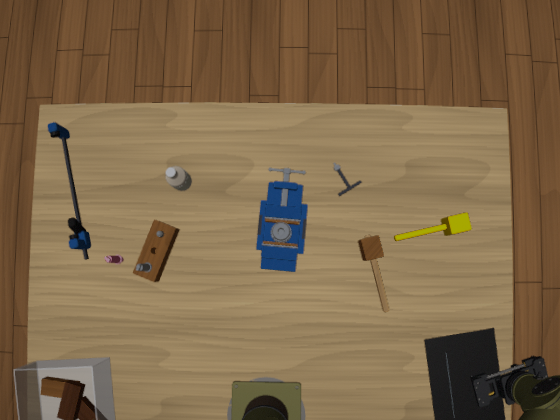

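Candidates in the top view:
- **Arbor:** steel piece upright in the stand (143,267); pink look-alike lying flat at (115,259); lathe centre in the stand near (157,233).
- **Mallet:** brown (371,247); yellow look-alike (458,224).

By the description I choose the steel upright piece and the brown mallet. The chuck is at (281,231). I'll check these in one close crop.

```bash
python3 - <<'E'
from h import *
t=cv2.imread('pics/top0.png');s=cv2.imread('pics/scene0.png')
f=lambda im,x,y,w,h,k:cv2.resize(im[y:y+h,x:x+w],None,fx=k,fy=k,interpolation=cv2.INTER_CUBIC)
a=np.hstack([f(t,125,215,60,70,4),f(t,255,200,55,70,4),f(t,355,230,40,70,4)])
b=np.hstack([f(s,385,200,65,80,3.5),f(s,245,190,80,80,3.5),f(s,190,145,50,80,3.5)])
w=max(a.shape[1],b.shape[1]);p=lambda i:cv2.copyMakeBorder(i,0,0,0,w-i.shape[1],0)
c=np.vstack([p(a),p(b)]);print(c.shape,a.shape,b.shape);cv2.imwrite('pics/c1.png',c)
E
```

```text
(560, 683, 3) (280, 620, 3) (280, 683, 3)
```

View pics/c1.png

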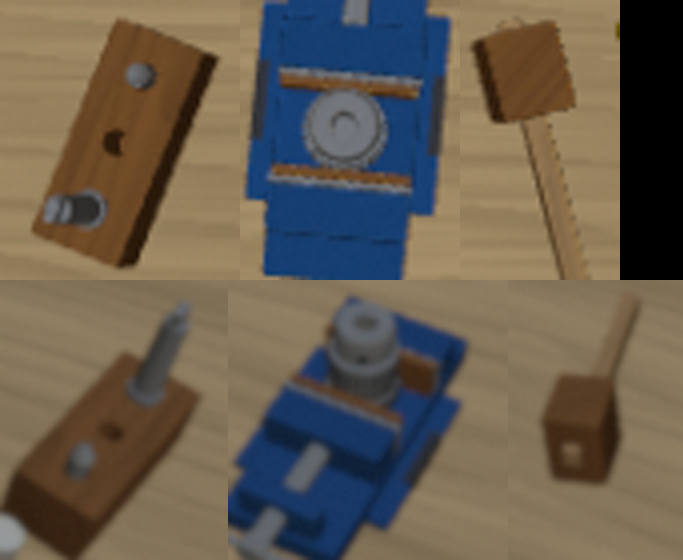

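The crop confirms it. In the top view the steel arbor with tang is in the hole at about (147,267), with its tang tip at (139.5,267.5). The centre is at (160,234), the chuck socket at (281,231), and the brown mallet head at (371,247) with its handle running toward (386,310).

```bash
python3 - <<'E'
from h import *
t=load('top0');s=load('scene0')
I=t['image'];hsv=cv2.cvtColor(I,cv2.COLOR_RGB2HSV)
# stand top holes
c=onz(t,(160,233.5),.08);m=onz(t,(153.3,250.5),.06);a=onz(t,(146.7,267),.067)
print('centre,mid,arbor collar',c,m,a)
print('arbor top tri',tri(t,(139.5,267.3),s,(385+182/3.5,200+(304-280)/3.5)), onz(t,(139.5,267.3),.16))
print('collar scene',onz(s,(385+147/3.5,200+(392-280)/3.5),.067))
print('socket',onz(t,(281.2,230.8),.123),onz(t,(280.8,231.7),.115),onz(s,(245+(365-228)/3.5,190+(322-280)/3.5),.123))
# mallet: brown dark mask in window
for n,(x,y,w,h),im in(('top',(350,228,50,90),I),):
    H=hsv[y:y+h,x:x+w]; 
    mk=((H[...,2]<150)&(H[...,1]>110)).astype(np.uint8)
    mk=cv2.morphologyEx(mk,cv2.MORPH_OPEN,np.ones((3,3)))
    cs,_=cv2.findContours(mk,0,2)
    for k in cs:
        if cv2.contourArea(k)>30: print('head',cv2.contourArea(k),[np.array(cv2.minAreaRect(k)[0])+[x,y],cv2.minAreaRect(k)[1:]])
print('handle end',onz(t,(386,309.5),.05),'head top',onz(t,(355+(524-460)/4+0,230+72/4),.08),'handle root',onz(t,(355+(538-460)/4,230+122/4),.0525))
e=s['pose'];
E
```

```text
centre,mid,arbor collar [0.53391307 0.3094942  0.08      ] [0.48498431 0.33267293 0.06      ] [0.43661076 0.3490239  0.067     ]
arbor top tri [0.43608214 0.34755446 0.16104562] [0.43635933 0.34450456 0.16      ]
collar scene [0.44152017 0.35353961 0.067     ]
socket [ 0.54419255 -0.04037364  0.123     ] [ 0.54215492 -0.03919925  0.115     ] [ 0.54449411 -0.03626295  0.123     ]
head 777.0 [array([376.67647552, 273.20588303]), ((78.33900451660156, 22.070741653442383), 75.96376037597656)]
handle end [ 0.32403203 -0.34603887  0.05      ] head top [ 0.50083831 -0.29674127  0.08      ] handle root [ 0.46554247 -0.31135303  0.0525    ]
```

```bash
cat >> h.py <<'E'
def go(x,y,z,yaw=None):
    st=r.get_state(); M=R.from_quat(st['eef_rot']); p=np.array(st['tool_pos'])
    d=M.inv().apply(np.array([x,y,z])-p)*100
    out=[np.round(d,2).tolist()]
    if yaw is not None:
        T=R.from_matrix(R.from_euler('z',yaw,degrees=True).as_matrix()@np.diag([1,-1,-1.]))
        out.append((M.inv()*T).as_rotvec(degrees=True).round(2).tolist())
    print('at',p.round(4),'F',np.round(st['contact_force'],2),'go',out)
E
python3 -c "
from h import *
go(.5,-.25,.26,16)"
```

```text
at [ 0.1724 -0.6002  0.238 ] F [-1.12 -0.46  0.9 ] go [[41.16, -24.61, -2.17], [-0.09, 0.01, 0.04]]
```

carry_out --rows '[[[41, -24.5, -2], [0, 0, 0], 0], [[41, -24.5, -2], [0, 0, 0], 0], [[41, -24.5, -2], [0, 0, 0], 0], [[41, -24.5, -2], [0, 0, 0], 0], [[41, -24.5, -2], [0, 0, 0], 0], [[41, -24.5, -2], [0, 0, 0], 0], [[41, -24.5, -2], [0, 0, 0], 0], [[41, -24.5, -2], [0, 0, 0], 0], [[41, -24.5, -2], [0, 0, 0], 0], [[41, -24.5, -2], [0, 0, 0], 0]]'

```text
clock: 1.1
tool_pos: [0.502, -0.2473, 0.2587]
eef_rot: [0.99, 0.142, 0.001, -0.001]
contact_force: [0.4, 1.3, -0.2]
opening: 0.997
finger_force: 0.0
```

```bash
python3 -c "
from h import *
go(.4365,.348,.25,16)"
```

```text
at [ 0.502  -0.2473  0.2587] F [ 0.42  1.33 -0.25] go [[10.48, -58.96, 0.99], [-0.1, -0.12, 0.36]]
```

carry_out --rows '[[[10.5, -59, 1], [0, 0, 0], 0], [[10.5, -59, 1], [0, 0, 0], 0], [[10.5, -59, 1], [0, 0, 0], 0], [[10.5, -59, 1], [0, 0, 0], 0], [[10.5, -59, 1], [0, 0, 0], 0], [[10.5, -59, 1], [0, 0, 0], 0], [[10.5, -59, 1], [0, 0, 0], 0], [[10.5, -59, 1], [0, 0, 0], 0], [[10.5, -59, 1], [0, 0, 0], 0], [[10.5, -59, 1], [0, 0, 0], 0], [[10.5, -59, 1], [0, 0, 0], 0], [[10.5, -59, 1], [0, 0, 0], 0]]'

```text
clock: 2.3
tool_pos: [0.4362, 0.346, 0.2484]
eef_rot: [0.99, 0.14, -0.0, 0.0]
contact_force: [1.2, 0.3, -0.1]
opening: 1.0
finger_force: 0.0
```

```bash
python3 -c "
from h import *
go(.4365,.348,.25,16);go(.4365,.348,.103,16)"
```

```text
at [0.4362 0.346  0.2484] F [ 1.18  0.29 -0.15] go [[0.09, -0.19, -0.16], [0.03, 0.03, 0.05]]
at [0.4362 0.346  0.2484] F [ 1.18  0.29 -0.15] go [[0.1, -0.2, 14.54], [0.03, 0.03, 0.05]]
```

carry_out --rows '[[[0.1, -0.2, 2.5], [0, 0, 0], 0], [[0.1, -0.2, 5.5], [0, 0, 0], 0], [[0.1, -0.2, 8.5], [0, 0, 0], 0], [[0.1, -0.2, 11.5], [0, 0, 0], 0], [[0.1, -0.2, 13.5], [0, 0, 0], 0], [[0.1, -0.2, 14.5], [0, 0, 0], 0], [[0.1, -0.2, 14.5], [0, 0, 0], 0], [[0.1, -0.2, 14.5], [0, 0, 0], 0]]'

```text
clock: 3.1
tool_pos: [0.4378, 0.3465, 0.1043]
eef_rot: [0.99, 0.139, 0.0, -0.0]
contact_force: [0.6, -0.6, -0.8]
opening: 1.001
finger_force: 0.0
```

```bash
python3 - <<'E'
from h import *
go(.4365,.348,.103,16)
snap('scene','s1');t=snap('top','t1')
print(proj(t,[.4365,.348,.16]))
s=cv2.imread('pics/s1.png')[150:290,360:480];t=cv2.imread('pics/t1.png')[190:330,80:220]
cv2.imwrite('pics/c2.png',np.hstack([cv2.resize(s,None,fx=3,fy=3),cv2.resize(t,None,fx=3,fy=3)]))
E
```

```text
at [0.4378 0.3465 0.1043] F [ 0.55 -0.63 -0.76] go [[-0.08, -0.18, 0.13], [-0.02, -0.05, 0.03]]
[138.25538615 267.21858399]
```

View pics/c2.png

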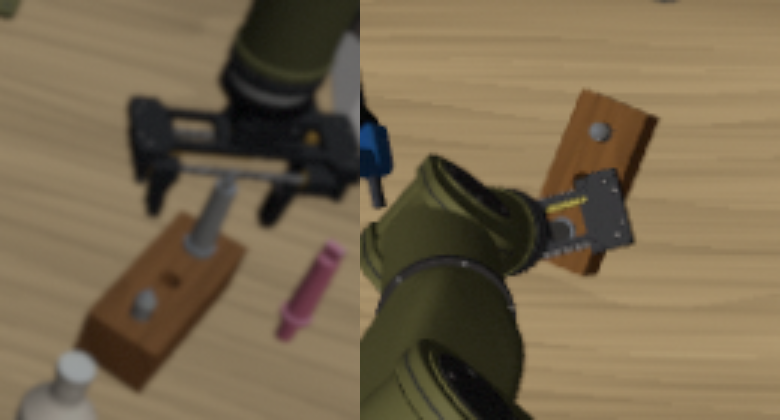

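Arbor (crop 225,190) stands between the open fingers, so I close on it.

carry_out --rows '[[[0, 0, 0], [0, 0, 0], 1], [[0, 0, 0], [0, 0, 0], 1], [[0, 0, 0], [0, 0, 0], 1], [[0, 0, 0], [0, 0, 0], 1], [[0, 0, 0], [0, 0, 0], 1], [[0, 0, 0], [0, 0, 0], 1], [[0, 0, 0], [0, 0, 0], 1], [[0, 0, 0], [0, 0, 0], 1]]' --newtons 30

```text
clock: 4.0
tool_pos: [0.4374, 0.3467, 0.1038]
eef_rot: [0.99, 0.14, 0.0, -0.0]
contact_force: [-0.7, 2.2, 0.5]
opening: 0.295
finger_force: 0.7
```

carry_out --rows '[[[0, 0, 0], [0, 0, 0], 1], [[0, 0, 0], [0, 0, 0], 1], [[0, 0, 0], [0, 0, 0], 1], [[0, 0, 0], [0, 0, 0], 1]]'

```text
clock: 4.4
tool_pos: [0.4371, 0.348, 0.1038]
eef_rot: [0.99, 0.14, 0.0, -0.001]
contact_force: [-1.2, 4.5, -1.8]
opening: 0.241
finger_force: 30.4
```

carry_out --rows '[[[0, 0, -1], [0, 0, 0], 1], [[0, 0, -2.5], [0, 0, 0], 1], [[0, 0, -4.5], [0, 0, 0], 1], [[0, 0, -7], [0, 0, 0], 1], [[0, 0, -10], [0, 0, 0], 1], [[0, 0, -13], [0, 0, 0], 1], [[0, 0, -14], [0, 0, 0], 1], [[0, 0, -14], [0, 0, 0], 1]]'

```text
clock: 5.2
tool_pos: [0.4379, 0.3454, 0.2442]
eef_rot: [0.99, 0.139, 0.001, 0.0]
contact_force: [-0.1, 0.1, -4.0]
opening: 0.245
finger_force: 30.6
```

```bash
python3 -c "
from h import *
print(r.get_state()['opening']);go(.5435,-.039,.244,16)"
```

```text
0.24479564153942585
at [0.4379 0.3454 0.2442] F [-0.12  0.11 -4.01] go [[-0.42, 39.86, 0.04], [0.04, -0.06, -0.03]]
```

carry_out --rows '[[[0, 3, 0], [0, 0, 0], 1], [[0, 7, 0], [0, 0, 0], 1], [[0, 12, 0], [0, 0, 0], 1], [[0, 17, 0], [0, 0, 0], 1], [[-0.2, 22, 0], [0, 0, 0], 1], [[-0.4, 27, 0], [0, 0, 0], 1], [[-0.4, 32, 0], [0, 0, 0], 1], [[-0.4, 36, 0], [0, 0, 0], 1], [[-0.4, 39, 0], [0, 0, 0], 1], [[-0.4, 39.9, 0], [0, 0, 0], 1], [[-0.4, 39.9, 0], [0, 0, 0], 1], [[-0.4, 39.9, 0], [0, 0, 0], 1]]'

```text
clock: 6.4
tool_pos: [0.5427, -0.0365, 0.2426]
eef_rot: [0.99, 0.14, -0.001, -0.001]
contact_force: [-0.5, -0.4, -4.0]
opening: 0.243
finger_force: 30.6
```

```bash
python3 - <<'E'
from h import *
go(.5435,-.039,.244,16)
a=snap('scene','s2');b=snap('top','t2')
p=r.get_state()['tool_pos']
for z in(.168,.2): print(proj(a,[p[0],p[1],z]),proj(b,[p[0],p[1],z]))
print('socket est',proj(a,[.5435,-.039,.123]),proj(b,[.5435,-.039,.123]))
s=cv2.imread('pics/s2.png')[150:270,235:335];t=cv2.imread('pics/t2.png')[185:285,230:330]
cv2.imwrite('pics/c3.png',np.hstack([cv2.resize(s,(400,480),interpolation=2),cv2.resize(t,(400,400),interpolation=2)[:480] if 0 else cv2.copyMakeBorder(cv2.resize(t,(400,400),interpolation=2),0,80,0,0,0)]))
E
```

```text
at [ 0.5427 -0.0365  0.2426] F [-0.5  -0.42 -3.97] go [[0.01, 0.26, -0.14], [-0.11, 0.13, 0.14]]
[285.01179932 189.983272  ] [279.36463554 230.17109315]
[285.44064288 181.20129705] [279.18945998 229.41123103]
socket est [283.35940207 201.48104985] [280.70114312 231.0427618 ]
```

View pics/c3.png

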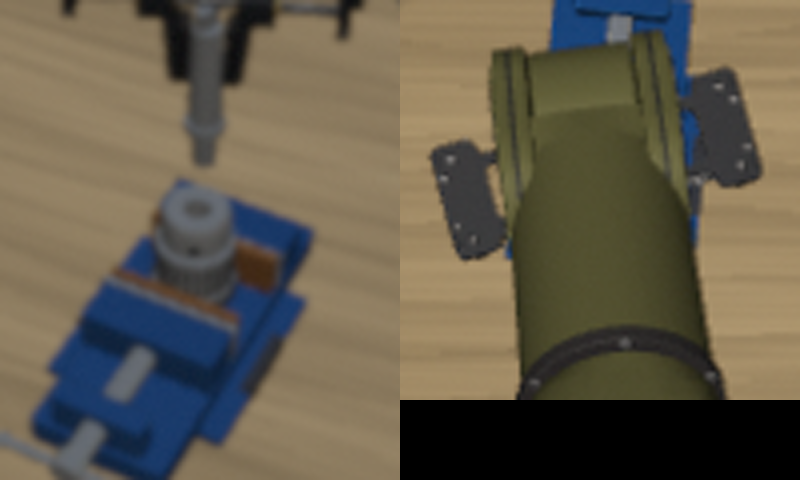

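The scene crop shows the nose tip at about (285.8,190.5) and the socket mouth at (284.5,201.8). The arm hides the top view. I'll measure both at sub-pixel level.

```bash
python3 - <<'E'
from h import *
t=load('top0');s=load('s2')
def holec(im,x,y,n,up=8):
    g=cv2.cvtColor(im,cv2.COLOR_RGB2GRAY)[y-n:y+n,x-n:x+n]
    hs=cv2.cvtColor(im,cv2.COLOR_RGB2HSV)[y-n:y+n,x-n:x+n]
    return g,hs
for nm,S,x,y,n in(('top',t,281,231,14),('scene',s,284,202,12)):
    g,hs=holec(S['image'],x,y,n)
    G=cv2.resize(g,None,fx=8,fy=8,interpolation=cv2.INTER_CUBIC);Sa=cv2.resize(hs[...,1],None,fx=8,fy=8,interpolation=cv2.INTER_CUBIC)
    m=((Sa<70)&(G>90)).astype(np.uint8)
    cs,h=cv2.findContours(m,cv2.RETR_CCOMP,cv2.CHAIN_APPROX_NONE)
    for c,hh in zip(cs,h[0]):
        if len(c)>40:
            e=cv2.fitEllipse(c); u=(np.array(e[0])+.5)/8-.5+[x-n,y-n]; print(nm,'hole' if hh[3]>=0 else 'out',u.round(2),np.round(np.array(e[1])/8,1),onz(S,u,.123).round(4))
    if nm=='top': print(g[8:20,6:22])
g=cv2.cvtColor(s['image'],cv2.COLOR_RGB2GRAY)
for y in(176,178,180,185,186,187,188,189,190,191): print(y,g[y,278:294])
E
```

```text
top out [268.45 244.04] [0.9 6.5] [ 0.507  -0.0056  0.123 ]
top out [283.69 240.12] [0.9 2.4] [ 0.5185 -0.0476  0.123 ]
top out [277.1  240.01] [1.8 9.3] [ 0.5185 -0.0294  0.123 ]
top out [288.29 236.34] [2.2 9.7] [ 0.5291 -0.0602  0.123 ]
top out [289.83 228.91] [1.  3.1] [ 0.5498 -0.0642  0.123 ]
top out [279.91 230.47] [16.5 18.9] [ 0.5451 -0.0368  0.123 ]
top hole [280.09 229.17] [3.5 5.4] [ 0.5487 -0.0372  0.123 ]
top out [279.38 218.47] [ 1.8 43.9] [ 0.5784 -0.0348  0.123 ]
[[ 88  99 108 113 114 117 118 118 118 118 117 118 115 105  91  92]
 [104 106 114 115 116 116 118 117 117 117 117 119 118 116 100  92]
 [ 98 113 115 116 117 117 113 104 108 117 118 118 118 118 111  92]
 [103 116 115 118 118 109  86  68  70  82 102 119 121 117 114 103]
 [110 115 117 117 110  83  92 108 105  91  90 119 117 116 116 107]
 [113 117 118 117 105  81 113 118 119 115 108 103 117 115 117 110]
 [114 117 118 117 107  93 118 121 118 120 116 105 115 116 118 110]
 [115 117 118 117 114 113 119 120 119 120 117 114 116 117 117 110]
 [110 118 117 117 115 109 120 119 120 119 117 115 117 118 117 108]
 [ 96 117 11
[... 441 characters left out ...]

176 [132 132 127 111  85  69  71  73  75  76  75  77  93 113 123 126]
178 [132 130 124 106  83  70  71  75  77  75  73  77  94 116 127 129]
180 [126 124 115 103  88  77  73  75  76  75  76  81  93 111 126 133]
185 [136 134 132 125 108  83  70  71  74  75  84 103 119 125 126 125]
186 [135 135 134 129 110  86  70  71  72  72  84 107 123 128 129 126]
187 [133 135 134 129 113  86  69  70  71  73  86 109 124 129 130 129]
188 [134 134 132 128 111  85  70  69  72  73  89 115 128 131 131 131]
189 [133 133 133 128 114  87  71  70  71  74  94 120 132 134 133 132]
190 [131 132 131 131 118  97  78  74  75  80  99 122 132 135 135 135]
191 [126 127 128 129 124 110  98  91  93  98 111 125 132 133 134 134]
```

carry_out --rows '[[[0.05, 0.2, 0], [0, 0, 0], 1], [[0.05, 0.2, 1], [0, 0, 0], 1], [[0.05, 0.2, 2], [0, 0, 0], 1], [[0.05, 0.2, 3], [0, 0, 0], 1], [[0.05, 0.2, 3.6], [0, 0, 0], 1], [[0.05, 0.2, 3.6], [0, 0, 0], 1], [[0.05, 0.2, 3.6], [0, 0, 0], 1]]'

```text
clock: 7.2
tool_pos: [0.5448, -0.0401, 0.2075]
eef_rot: [0.99, 0.139, -0.0, 0.0]
contact_force: [-0.6, -0.2, -3.1]
opening: 0.241
finger_force: 30.6
```

```bash
python3 -c "
from h import *
go(.5437,-.0385,.18,16)
s=snap('scene','s3')
g=cv2.cvtColor(s['image'],cv2.COLOR_RGB2GRAY)
c=cv2.resize(s['image'][165:220,255:315,::-1],None,fx=8,fy=8,interpolation=2);cv2.imwrite('pics/c4.png',c)"
```

```text
at [ 0.5448 -0.0401  0.2075] F [-0.62 -0.2  -3.1 ] go [[-0.06, -0.19, 2.75], [-0.0, 0.01, 0.03]]
```

View pics/c4.png

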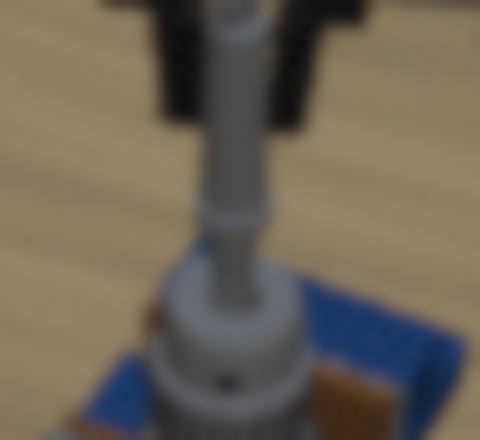

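```bash
python3 - <<'E'
from h import *
s=load('s3');s2=load('s2');g=cv2.cvtColor(s['image'],cv2.COLOR_RGB2GRAY)
print(g[190:208,278:294])
c=np.array([.5456,-.0407])
d=s['pose'][:2,3]-c; d/=np.linalg.norm(d)
print('pred nose bottom c, front',proj(s,[*c,.132]),proj(s,[*(c+d*.0075),.132]))
c2=np.array([.5439,-.0384]);print('s2 pred',proj(s,[*c2,.168]),proj(s,[*(c2+d*.0075),.168]))
for c in([.5437,-.0387],[.544,-.0369]): print('mouth c, front 9.3',proj(s,[*c,.123]),proj(s,[*(np.array(c)+d*.0093),.123]),proj(s,[*(np.array(c)-d*.0093),.123]))
g2=cv2.cvtColor(s2['image'],cv2.COLOR_RGB2GRAY);print(g2[194:208,278:294])
E
```

```text
[[124 109  90  78  75  76  76  78  79  85 101 120 130 134 135 135]
 [118 102  90  84  82  82  83  84  85  89 100 117 129 133 134 134]
 [114  98  85  85  87  88  88  88  89  90 100 119 129 131 132 133]
 [116  98  81  76  80  83  84  84  84  91 106 122 129 131 132 132]
 [115  94  73  68  71  75  77  76  81  95 113 123 127 129 129 130]
 [109  84  67  62  66  70  73  73  81 100 116 122 124 125 126 127]
 [100  84  73  66  66  70  72  72  84 104 116 121 122 123 123 123]
 [ 98  95  89  75  68  69  72  73  83 102 113 118 121 120 121 121]
 [101 103  97  80  68  70  71  73  85  99 108 111 111 111 114 116]
 [105 105  99  83  71  70  72  74  84  99 106 107 106 100  95  96]
 [106 106  99  85  74  72  72  74  81  95 104 107 106  98  83  72]
 [106 106  98  85  76  73  74  74  77  88 100 107 106  99  82  64]
 [107 106  99  87  79  77  75  73  74  86 100 106 107  99  84  64]
 [107 107 102  93  86  84  81  81  83  92 102 106 106 100  83  64]
 [105 107 105 101  97  94  91  92  95 101 104 105 102  96  80  65]
 [ 99 105 107 106 105 103 102 102 104 104 106 103  98  90  78  66]
 [ 91  98 103 104 106 106 10
[... 697 characters left out ...]
 111 115 117 120 120 121 121]
 [100 103 106 105 105 106 105 107 106 107 110 111 110 111 113 115]
 [103 106 105 103 101  99 100 101 103 106 108 108 105 100  94  95]
 [105 105 103  96  90  87  87  89  94  99 105 106 106  98  82  72]
 [106 105 100  89  81  78  79  78  82  90 101 106 106  99  83  64]
 [106 106  99  87  78  77  76  74  76  86  99 106 106  99  83  64]
 [107 106 102  94  86  82  80  80  83  92 101 106 105  98  83  64]
 [104 107 107 102  97  93  92  92  96 101 104 105 103  95  80  64]
 [ 99 104 106 106 104 102 102 103 103 104 105 102  97  90  77  63]
 [ 90  98 103 104 106 105 104 104 105 103 102  98  92  84  76  67]
 [ 80  90  97  99 101 101 102 102 101  99  96  91  85  79  75  70]]
```

carry_out --rows '[[[-0.06, -0.16, 0], [0, 0, 0], 1], [[-0.06, -0.16, 0.4], [0, 0, 0], 1], [[-0.06, -0.16, 0.8], [0, 0, 0], 1], [[-0.06, -0.16, 1.2], [0, 0, 0], 1], [[-0.06, -0.16, 1.5], [0, 0, 0], 1], [[-0.06, -0.16, 1.5], [0, 0, 0], 1]]'

```text
clock: 7.85
tool_pos: [0.5434, -0.0388, 0.1921]
eef_rot: [0.99, 0.139, -0.001, -0.0]
contact_force: [0.3, -0.4, -2.9]
opening: 0.243
finger_force: 30.6
```

carry_out --rows '[[[0, 0, 0.4], [0, 0, 0], 1], [[0, 0, 0.8], [0, 0, 0], 1], [[0, 0, 1.1], [0, 0, 0], 1], [[0, 0, 1.2], [0, 0, 0], 1], [[0, 0, 1.2], [0, 0, 0], 1]]'

```text
clock: 8.35
tool_pos: [0.5437, -0.0389, 0.1805]
eef_rot: [0.99, 0.139, -0.0, 0.0]
contact_force: [0.4, -0.4, -3.7]
opening: 0.243
finger_force: 30.6
```

Still free. I'll go on in small steps until it pushes back.

carry_out --rows '[[[0, 0, 0.15], [0, 0, 0], 1], [[0, 0, 0.3], [0, 0, 0], 1], [[0, 0, 0.4], [0, 0, 0], 1], [[0, 0, 0.4], [0, 0, 0], 1]]'

```text
clock: 8.75
tool_pos: [0.5437, -0.0388, 0.1766]
eef_rot: [0.99, 0.139, -0.0, 0.0]
contact_force: [0.2, -0.7, -3.2]
opening: 0.238
finger_force: 30.6
```

carry_out --rows '[[[0, 0, 0.1], [0, 0, 0], 1], [[0, 0, 0.2], [0, 0, 0], 1], [[0, 0, 0.2], [0, 0, 0], 1]]'

```text
clock: 9.05
tool_pos: [0.5438, -0.0389, 0.1746]
eef_rot: [0.99, 0.139, -0.0, 0.0]
contact_force: [0.4, -1.1, -2.6]
opening: 0.243
finger_force: 30.6
```

carry_out --rows '[[[0, 0, 0.1], [0, 0, 0], 1], [[0, 0, 0.2], [0, 0, 0], 1], [[0, 0, 0.2], [0, 0, 0], 1]]'

```text
clock: 9.35
tool_pos: [0.5438, -0.039, 0.1728]
eef_rot: [0.99, 0.139, 0.0, 0.0]
contact_force: [-1.0, -2.1, -2.0]
opening: 0.237
finger_force: 30.7
```

carry_out --rows '[[[0, 0.03, 0.1], [0, 0, 0], 1], [[0, 0.05, 0.15], [0, 0, 0], 1], [[0, 0.05, 0.15], [0, 0, 0], 1]]'

```text
clock: 9.65
tool_pos: [0.5441, -0.0391, 0.1719]
eef_rot: [0.99, 0.139, 0.0, 0.0]
contact_force: [-2.1, -1.3, 5.6]
opening: 0.244
finger_force: 30.7
```

Seated with a push. Now I release and rise.

carry_out --rows '[[[0, 0, -0.05], [0, 0, 0], 0.5], [[0, 0, -0.05], [0, 0, 0], 0], [[0, 0, -0.05], [0, 0, 0], 0], [[0, 0, -0.05], [0, 0, 0], 0], [[0, 0, -0.05], [0, 0, 0], 0], [[0, 0, -0.05], [0, 0, 0], 0], [[0, 0, -0.05], [0, 0, 0], 0]]'

```text
clock: 10.35
tool_pos: [0.5439, -0.0392, 0.1717]
eef_rot: [0.99, 0.139, 0.0, 0.0]
contact_force: [-0.9, -0.1, 0.3]
opening: 0.854
finger_force: 0.0
```

carry_out --rows '[[[0, 0, -1.5], [0, 0, 0], 0], [[0, 0, -4], [0, 0, 0], 0], [[0, 0, -7], [0, 0, 0], 0], [[0, 0, -9], [0, 0, 0], 0], [[0, 0, -10], [0, 0, 0], 0], [[0, 0, -10], [0, 0, 0], 0]]'

```text
clock: 10.95
tool_pos: [0.5446, -0.0392, 0.2727]
eef_rot: [0.99, 0.139, 0.001, 0.0]
contact_force: [0.8, 0.1, 0.3]
opening: 1.0
finger_force: 0.0
```

```bash
python3 - <<'E'
from h import *
s=snap('scene','s4')
# mallet grip: head top centre estimate from top0 contours
t=load('top0');I=t['image']
hs=cv2.cvtColor(I,cv2.COLOR_RGB2HSV)[225:320,350:400]
print(onz(t,(371.3,248),.08))
up=cv2.resize(I[225:320,350:400],None,fx=4,fy=4,interpolation=2)
sc=cv2.resize(s['image'][145:225,235:325],None,fx=4,fy=4,interpolation=2)
h=max(up.shape[0],sc.shape[0]);p=lambda i:cv2.copyMakeBorder(i,0,h-i.shape[0],0,0,0)
c=np.hstack([p(up),p(sc)]);cv2.imwrite('pics/c5.png',c[:,:,::-1])
go(.44,-.31,.25,16)
E
```

```text
[ 0.50084696 -0.29760329  0.08      ]
at [ 0.5438 -0.0393  0.2716] F [-0.35  0.01 -1.14] go [[-17.46, 23.15, 2.16], [0.01, -0.01, 0.03]]
```

View pics/c5.png

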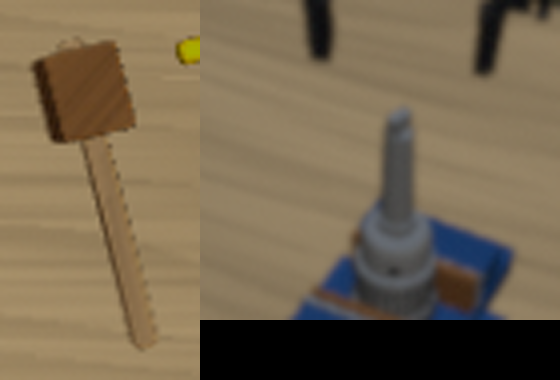

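Arbor stands upright in the chuck (crop 398,170). In the top-view crop the mallet's head face centre is at px (372.1,247.6), and the handle runs from (374,260) to (385.6,311).

```bash
python3 - <<'E'
from h import *
t=load('top0')
hc=onz(t,(372.1,247.6),.08);rt=onz(t,(374.2,259.8),.0525);en=onz(t,(385.6,310.5),.0525)
print(hc,rt,en)
d=hc-en;print('yaw',np.degrees(np.arctan2(d[1],d[0])),np.hypot(*d[:2]));d=rt-en;y=np.arctan2(d[1],d[0]);print(np.degrees(y))
y=np.arctan2(hc[1]-en[1],hc[0]-en[0])
g=hc[:2]-.065*np.array([np.cos(y),np.sin(y)]);print('grip',g); go(g[0],g[1],.20,np.degrees(y))
E
```

```text
[ 0.50201088 -0.29990094  0.08      ] [ 0.46756217 -0.31047154  0.0525    ] [ 0.3213527  -0.34442763  0.0525    ]
yaw 13.845687502633849 0.1860645168677163
13.07474862525693
grip [ 0.43889954 -0.31545595]
at [ 0.5438 -0.0393  0.2716] F [-0.35  0.01 -1.14] go [[-17.71, 23.65, 7.16], [0.01, -0.01, 2.18]]
```

carry_out --rows '[[[-4, 3, 0], [0, 0, 2], 0], [[-7, 7, 0], [0, 0, 2], 0], [[-10, 11, 0], [0, 0, 2], 0], [[-14, 15, 0], [0, 0, 2], 0], [[-17.7, 18.5, 2], [0, 0, 2], 0], [[-17.7, 22, 5], [0, 0, 2], 0], [[-17.7, 23.6, 9], [0, 0, 2], 0], [[-17.7, 23.6, 13], [0, 0, 2], 0], [[-17.7, 23.6, 15], [0, 0, 2], 0], [[-17.7, 23.6, 15], [0, 0, 2], 0]]'

```text
clock: 12.0
tool_pos: [0.4361, -0.3133, 0.1177]
eef_rot: [0.992, 0.122, -0.003, -0.003]
contact_force: [0.4, 0.2, -0.1]
opening: 1.001
finger_force: 0.0
```

```bash
python3 - <<'E'
from h import *
s=snap('scene','s5');t=snap('top','t5')
sc=cv2.resize(s['image'][125:225,165:265],None,fx=4,fy=4,interpolation=2)
tt=cv2.resize(t['image'][220:320,340:440],None,fx=4,fy=4,interpolation=2)
cv2.imwrite('pics/c6.png',np.hstack([sc,tt])[:,:,::-1])
go(.439,-.3155,.022,13.8)
print(proj(s,[.439,-.3155,.04]),proj(s,[*r.get_state()['tool_pos']]))
E
```

```text
at [ 0.4386 -0.3145  0.1212] F [-0.13  0.06  0.66] go [[0.03, 0.12, 9.92], [-0.07, 0.07, 0.24]]
[216.14831678 174.09905002] [214.07940634 154.60823817]
```

View pics/c6.png

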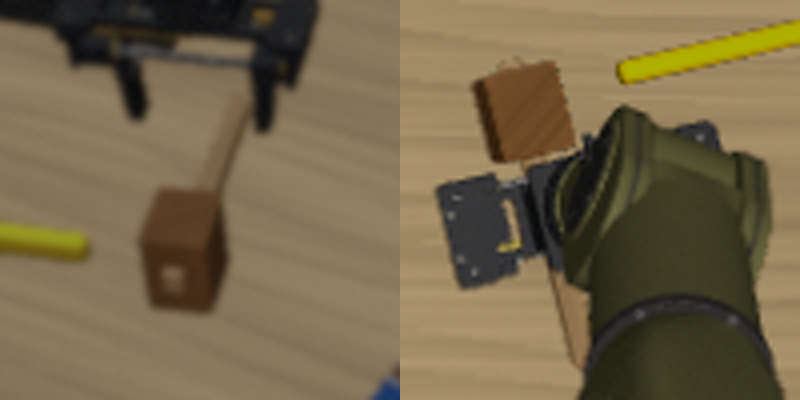

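Fingers straddle the handle (it will lie mid-gap), so I go down and close.

carry_out --rows '[[[0, 0.1, 2.5], [0, 0, 0.2], 0], [[0, 0.1, 5], [0, 0, 0.2], 0], [[0, 0.1, 7.5], [0, 0, 0.2], 0], [[0, 0.1, 9.2], [0, 0, 0.2], 0], [[0, 0.1, 9.8], [0, 0, 0.2], 0], [[0, 0.1, 9.8], [0, 0, 0.2], 0.3], [[0, 0.1, 9.8], [0, 0, 0.2], 1], [[0, 0.1, 9.8], [0, 0, 0.2], 1], [[0, 0.1, 9.8], [0, 0, 0.2], 1], [[0, 0.1, 9.8], [0, 0, 0.2], 1], [[0, 0.1, 9.8], [0, 0, 0.2], 1], [[0, 0.1, 9.8], [0, 0, 0.2], 1]]' --newtons 60

```text
clock: 13.3
tool_pos: [0.4392, -0.316, 0.0238]
eef_rot: [0.993, 0.12, 0.0, 0.0]
contact_force: [1.7, 0.6, -0.1]
opening: 0.39
finger_force: 0.0
```

carry_out --rows '[[[0, 0, 0], [0, 0, 0], 1], [[0, 0, 0], [0, 0, 0], 1], [[0, 0, 0], [0, 0, 0], 1], [[0, 0, 0], [0, 0, 0], 1], [[0, 0, 0], [0, 0, 0], 1]]'

```text
clock: 13.8
tool_pos: [0.4392, -0.3159, 0.0237]
eef_rot: [0.993, 0.12, -0.0, 0.0]
contact_force: [0.4, 0.5, -0.0]
opening: 0.197
finger_force: 60.0
```

carry_out --rows '[[[0, 0, -1], [0, 0, 0], 1], [[0, 0, -3], [0, 0, 0], 1], [[0, 0, -6], [0, 0, 0], 1], [[0, 0, -10], [0, 0, 0], 1], [[0, 0, -14], [0, 0, 0], 1], [[0, 0, -18], [0, 0, 0], 1], [[0, 0, -22], [0, 0, 0], 1], [[0, 0, -25], [0, 0, 0], 1], [[0, 0, -26.5], [0, 0, 0], 1], [[0, 0, -26.5], [0, 0, 0], 1]]'

```text
clock: 14.8
tool_pos: [0.4395, -0.3163, 0.291]
eef_rot: [0.993, 0.12, 0.001, 0.001]
contact_force: [0.3, 0.4, -3.4]
opening: 0.197
finger_force: 60.0
```

```bash
python3 - <<'E'
from h import *
go(.4816,-.0543,.29,13.8)
print(r.get_state()['moment'])
E
```

```text
at [ 0.4395 -0.3163  0.291 ] F [ 0.31  0.42 -3.39] go [[10.35, -24.43, 0.05], [0.17, -0.14, 0.02]]
[-0.05717611  0.13521338 -0.00141208]
```

carry_out --rows '[[[1, -3, 0], [0, 0, 0], 1], [[3, -7, 0], [0, 0, 0], 1], [[5, -11, 0], [0, 0, 0], 1], [[7, -15, 0], [0, 0, 0], 1], [[8.5, -19, 0], [0, 0, 0], 1], [[9.5, -22, 0], [0, 0, 0], 1], [[10.3, -24, 0], [0, 0, 0], 1], [[10.3, -24.4, 0], [0, 0, 0], 1], [[10.3, -24.4, 0], [0, 0, 0], 1], [[10.3, -24.4, 0], [0, 0, 0], 1]]'

```text
clock: 15.8
tool_pos: [0.4799, -0.056, 0.288]
eef_rot: [0.993, 0.119, -0.001, 0.0]
contact_force: [0.2, 0.4, -4.1]
opening: 0.198
finger_force: 60.0
```

```bash
python3 - <<'E'
from h import *
go(.4816,-.0543,.252,13.8)
s=snap('scene','s6');t=snap('top','t6')
sc=cv2.resize(s['image'][125:225,230:330],None,fx=4,fy=4,interpolation=2)
tt=cv2.resize(t['image'][180:280,230:330],None,fx=4,fy=4,interpolation=2)
cv2.imwrite('pics/c7.png',np.hstack([sc,tt])[:,:,::-1])
E
```

```text
at [ 0.4799 -0.056   0.288 ] F [ 0.15  0.37 -4.07] go [[0.21, -0.12, 3.6], [0.03, 0.13, -0.09]]
```

View pics/c7.png

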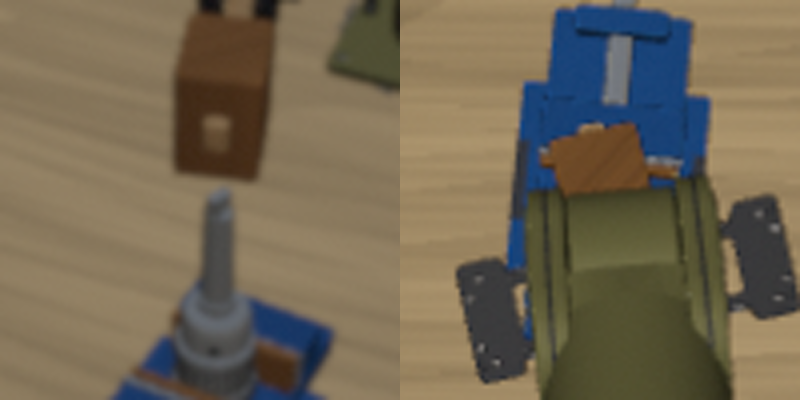

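carry_out --rows '[[[0.2, -0.1, 1], [0, 0, 0], 1], [[0.2, -0.1, 2], [0, 0, 0], 1], [[0.2, -0.1, 2.8], [0, 0, 0], 1], [[0.2, -0.1, 3.2], [0, 0, 0], 1], [[0.2, -0.1, 3.2], [0, 0, 0], 1], [[0.2, -0.1, 3.2], [0, 0, 0], 1]]'

```text
clock: 16.5
tool_pos: [0.4827, -0.0529, 0.2567]
eef_rot: [0.993, 0.12, 0.0, 0.0]
contact_force: [0.6, 0.1, -4.8]
opening: 0.196
finger_force: 60.0
```

Now slow millimetre steps to find contact.

carry_out --rows '[[[0, 0, 0.1], [0, 0, 0], 1], [[0, 0, 0.2], [0, 0, 0], 1], [[0, 0, 0.3], [0, 0, 0], 1], [[0, 0, 0.3], [0, 0, 0], 1]]'

```text
clock: 16.9
tool_pos: [0.4826, -0.0529, 0.2537]
eef_rot: [0.993, 0.12, -0.0, 0.0]
contact_force: [-0.7, 0.5, -3.9]
opening: 0.196
finger_force: 60.0
```

carry_out --rows '[[[0, 0, 0.1], [0, 0, 0], 1], [[0, 0, 0.1], [0, 0, 0], 1]]'

```text
clock: 17.1
tool_pos: [0.4826, -0.0529, 0.2527]
eef_rot: [0.993, 0.12, 0.0, 0.0]
contact_force: [-1.3, 0.4, -3.8]
opening: 0.198
finger_force: 60.0
```

carry_out --rows '[[[0, 0, 0.1], [0, 0, 0], 1], [[0, 0, 0.1], [0, 0, 0], 1]]'

```text
clock: 17.3
tool_pos: [0.4831, -0.0529, 0.2521]
eef_rot: [0.993, 0.12, 0.001, 0.0]
contact_force: [-0.3, -0.1, -1.3]
opening: 0.195
finger_force: 60.0
```

carry_out --rows '[[[0, 0, -0.5], [0, 0, 0], 1], [[0, 0, -1.2], [0, 0, 0], 1], [[0, 0, -1.2], [0, 0, 0], 1], [[0, 0, -0.9], [0, 0, 0], 1], [[0, 0, -0.4], [0, 0, 0], 1], [[0, 0, 0.1], [0, 0, 0], 1]]'

```text
clock: 17.9
tool_pos: [0.4827, -0.0529, 0.2504]
eef_rot: [0.993, 0.12, 0.0, 0.0]
contact_force: [-1.3, 0.3, 7.0]
opening: 0.198
finger_force: 60.0
```

carry_out --rows '[[[0, 0, 0], [0, 0, 0], 1]]'

```text
clock: 18.0
tool_pos: [0.4834, -0.0527, 0.2508]
eef_rot: [0.993, 0.12, 0.001, 0.0]
contact_force: [-0.8, 0.4, 2.5]
opening: 0.199
finger_force: 60.0
```

carry_out --rows '[[[0, 0, -0.5], [0, 0, 0], 1], [[0, 0, -1.2], [0, 0, 0], 1], [[0, 0, -1.2], [0, 0, 0], 1], [[0, 0, -0.9], [0, 0, 0], 1], [[0, 0, -0.4], [0, 0, 0], 1], [[0, 0, 0.1], [0, 0, 0], 1]]'

```text
clock: 18.6
tool_pos: [0.4827, -0.0529, 0.2495]
eef_rot: [0.993, 0.12, 0.0, 0.0]
contact_force: [-1.5, -0.2, 9.1]
opening: 0.195
finger_force: 60.0
```

carry_out --rows '[[[0, 0, 0], [0, 0, 0], 1]]'

```text
clock: 18.7
tool_pos: [0.4836, -0.0528, 0.25]
eef_rot: [0.993, 0.12, 0.001, 0.0]
contact_force: [-2.0, 0.2, 5.1]
opening: 0.199
finger_force: 60.0
```

carry_out --rows '[[[0, 0, -0.5], [0, 0, 0], 1], [[0, 0, -1.2], [0, 0, 0], 1], [[0, 0, -1.2], [0, 0, 0], 1], [[0, 0, -0.95], [0, 0, 0], 1], [[0, 0, -0.45], [0, 0, 0], 1], [[0, 0, 0.05], [0, 0, 0], 1]]'

```text
clock: 19.3
tool_pos: [0.4827, -0.0529, 0.249]
eef_rot: [0.993, 0.12, 0.0, 0.0]
contact_force: [-1.8, -1.3, 10.3]
opening: 0.203
finger_force: 60.0
```

carry_out --rows '[[[0, 0, 0], [0, 0, 0], 1]]'

```text
clock: 19.4
tool_pos: [0.4836, -0.0527, 0.2495]
eef_rot: [0.993, 0.12, 0.001, 0.0]
contact_force: [-2.0, -0.2, 6.2]
opening: 0.2
finger_force: 60.0
```

carry_out --rows '[[[0, 0, -0.5], [0, 0, 0], 1], [[0, 0, -1.2], [0, 0, 0], 1], [[0, 0, -1.2], [0, 0, 0], 1], [[0, 0, -0.95], [0, 0, 0], 1], [[0, 0, -0.45], [0, 0, 0], 1], [[0, 0, 0.05], [0, 0, 0], 1]]'

```text
clock: 20.0
tool_pos: [0.4828, -0.0529, 0.2485]
eef_rot: [0.993, 0.12, 0.0, 0.0]
contact_force: [-2.8, -0.1, 11.8]
opening: 0.198
finger_force: 60.0
```

carry_out --rows '[[[0, 0, 0], [0, 0, 0], 1]]'

```text
clock: 20.1
tool_pos: [0.4836, -0.0528, 0.2491]
eef_rot: [0.993, 0.12, 0.001, 0.0]
contact_force: [-2.5, 0.5, 7.3]
opening: 0.197
finger_force: 60.0
```

carry_out --rows '[[[0, 0, -0.05], [0, 0, 0], 1], [[0, 0, -0.05], [0, 0, 0], 1]]'

```text
clock: 20.3
tool_pos: [0.4834, -0.0528, 0.2497]
eef_rot: [0.993, 0.12, 0.001, 0.0]
contact_force: [-1.5, -0.1, 4.5]
opening: 0.2
finger_force: 60.0
```

carry_out --rows '[[[0, 0, -0.05], [0, 0, 0], 1], [[0, 0, -0.05], [0, 0, 0], 1]]'

```text
clock: 20.5
tool_pos: [0.483, -0.0528, 0.2499]
eef_rot: [0.993, 0.12, 0.0, 0.0]
contact_force: [0.1, 0.0, 3.2]
opening: 0.199
finger_force: 60.0
```

carry_out --rows '[[[0, 0, -0.05], [0, 0, 0], 1], [[0, 0, -0.05], [0, 0, 0], 1]]'

```text
clock: 20.7
tool_pos: [0.4827, -0.0529, 0.2501]
eef_rot: [0.993, 0.12, 0.0, 0.0]
contact_force: [-0.0, 1.2, 2.1]
opening: 0.2
finger_force: 60.0
```

carry_out --rows '[[[0, 0, 0.05], [0, 0, 0], 1], [[0, 0, 0.1], [0, 0, 0], 1], [[0, 0, 0.15], [0, 0, 0], 1], [[0, 0, 0.2], [0, 0, 0], 1], [[0, 0, 0.2], [0, 0, 0], 1]]'

```text
clock: 21.2
tool_pos: [0.4832, -0.0529, 0.2489]
eef_rot: [0.993, 0.12, 0.001, 0.0]
contact_force: [-2.3, 0.2, 8.8]
opening: 0.194
finger_force: 60.0
```

carry_out --rows '[[[0, 0, 0.05], [0, 0, 0], 1], [[0, 0, 0.05], [0, 0, 0], 1]]'

```text
clock: 21.4
tool_pos: [0.4833, -0.0529, 0.2486]
eef_rot: [0.993, 0.12, 0.001, 0.0]
contact_force: [-1.4, -0.3, 9.7]
opening: 0.197
finger_force: 60.0
```

carry_out --rows '[[[0, 0, -0.1], [0, 0, 0], 1], [[0, 0, -0.25], [0, 0, 0], 1], [[0, 0, -0.25], [0, 0, 0], 1]]'

```text
clock: 21.7
tool_pos: [0.4825, -0.0529, 0.2502]
eef_rot: [0.993, 0.12, -0.0, 0.0]
contact_force: [0.2, -0.6, 2.2]
opening: 0.197
finger_force: 60.0
```

carry_out --rows '[[[0, 0, -0.5], [0, 0, 0], 1], [[0, 0, -1], [0, 0, 0], 1], [[0, 0, -1], [0, 0, 0], 1], [[0, 0, -0.8], [0, 0, 0], 1], [[0, 0, -0.3], [0, 0, 0], 1], [[0, 0, 0.2], [0, 0, 0], 1]]'

```text
clock: 22.3
tool_pos: [0.4829, -0.0529, 0.2482]
eef_rot: [0.993, 0.12, 0.001, 0.0]
contact_force: [-3.8, -0.0, 11.7]
opening: 0.197
finger_force: 60.0
```

carry_out --rows '[[[0, 0, -0.2], [0, 0, 0], 1], [[0, 0, -0.2], [0, 0, 0], 1], [[0, 0, -0.2], [0, 0, 0], 1]]'

```text
clock: 22.6
tool_pos: [0.4829, -0.0529, 0.2503]
eef_rot: [0.993, 0.12, 0.0, 0.0]
contact_force: [0.3, -0.3, 1.1]
opening: 0.197
finger_force: 60.0
```

carry_out --rows '[[[0, 0, -0.5], [0, 0, 0], 1], [[0, 0, -1], [0, 0, 0], 1], [[0, 0, -1], [0, 0, 0], 1], [[0, 0, -0.8], [0, 0, 0], 1], [[0, 0, -0.3], [0, 0, 0], 1], [[0, 0, 0.2], [0, 0, 0], 1]]'

```text
clock: 23.2
tool_pos: [0.4829, -0.0529, 0.2482]
eef_rot: [0.993, 0.12, 0.0, 0.0]
contact_force: [-2.5, -0.2, 11.7]
opening: 0.198
finger_force: 60.0
```

carry_out --rows '[[[0, 0, -0.2], [0, 0, 0], 1], [[0, 0, -0.2], [0, 0, 0], 1], [[0, 0, -0.2], [0, 0, 0], 1]]'

```text
clock: 23.5
tool_pos: [0.4829, -0.0529, 0.2502]
eef_rot: [0.993, 0.12, 0.0, 0.0]
contact_force: [0.2, 0.1, 0.5]
opening: 0.194
finger_force: 60.0
```

```bash
python3 - <<'E'
from h import *
F=[];Z=[]
for i in range(6):
    r.snapshot('scene'); st=r.get_state();F.append(st['contact_force'][2]);Z.append(st['tool_pos'][2])
print(np.round(F,2),np.round(Z,4))
E
```

```text
[ 1.31  1.08 -0.18 -0.45  0.3   0.15] [0.2502 0.2502 0.2502 0.2502 0.2502 0.2502]
```

carry_out --rows '[[[0, 0, -0.5], [0, 0, 0], 1], [[0, 0, -1], [0, 0, 0], 1], [[0, 0, -1], [0, 0, 0], 1], [[0, 0, -0.75], [0, 0, 0], 1], [[0, 0, -0.25], [0, 0, 0], 1], [[0, 0, 0.25], [0, 0, 0], 1]]'

```text
clock: 24.4
tool_pos: [0.4831, -0.0529, 0.2478]
eef_rot: [0.993, 0.12, 0.001, 0.0]
contact_force: [-2.8, 0.5, 13.9]
opening: 0.197
finger_force: 60.0
```

carry_out --rows '[[[0, 0, -0.7], [0, 0, 0], 1], [[0, 0, -1.2], [0, 0, 0], 1], [[0, 0, -1.2], [0, 0, 0], 1], [[0, 0, -1], [0, 0, 0], 1], [[0, 0, -0.5], [0, 0, 0], 1], [[0, 0, 0.05], [0, 0, 0], 1]]'

```text
clock: 25.0
tool_pos: [0.4832, -0.0529, 0.2474]
eef_rot: [0.993, 0.12, 0.001, 0.0]
contact_force: [-4.1, -0.1, 15.2]
opening: 0.194
finger_force: 60.0
```

carry_out --rows '[[[0, 0, -0.3], [0, 0, 0], 1], [[0, 0, -0.3], [0, 0, 0], 1], [[0, 0, -0.3], [0, 0, 0], 1]]'

```text
clock: 25.3
tool_pos: [0.4828, -0.0529, 0.2501]
eef_rot: [0.993, 0.12, 0.0, 0.0]
contact_force: [-0.5, 0.6, -0.5]
opening: 0.196
finger_force: 60.0
```

```bash
python3 - <<'E'
from h import *
F=[];Z=[]
for i in range(6):
    r.snapshot('scene'); st=r.get_state();F.append(st['contact_force'][2]);Z.append(st['tool_pos'][2])
print(np.round(F,2),np.round(Z,4))
s=snap('scene','s7')
sc=cv2.resize(s['image'][125:225,230:330],None,fx=5,fy=5,interpolation=2);cv2.imwrite('pics/c8.png',sc[:,:,::-1])
E
```

```text
[-0.49 -0.33 -1.12 -1.64 -1.23 -1.42] [0.2501 0.2501 0.2501 0.2501 0.2501 0.2502]
```

View pics/c8.png

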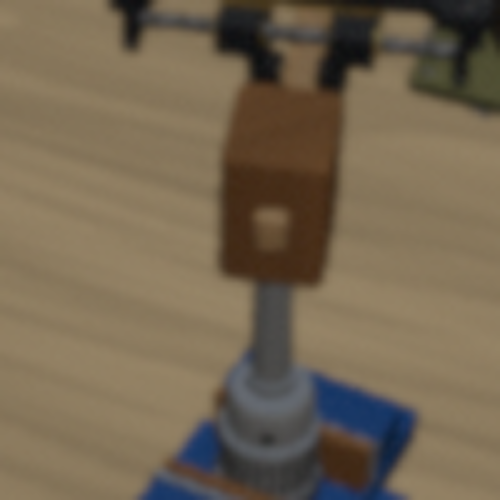

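The mallet face sits on the tang (270,283). I'll lift it off and measure how far the collar has sunk compared with the pre-tap picture.

carry_out --rows '[[[0, 0, -1], [0, 0, 0], 1], [[0, 0, -2.5], [0, 0, 0], 1], [[0, 0, -3.5], [0, 0, 0], 1], [[0, 0, -3.5], [0, 0, 0], 1]]'

```text
clock: 26.05
tool_pos: [0.4833, -0.0529, 0.2865]
eef_rot: [0.993, 0.12, 0.001, 0.0]
contact_force: [1.2, 0.3, -4.3]
opening: 0.195
finger_force: 60.0
```

```bash
python3 - <<'E'
from h import *
snap('scene','s8')
def g(f): return cv2.cvtColor(load(f)['image'],cv2.COLOR_RGB2GRAY)
def shift(a,b,x0,x1,y0,y1):
    A=cv2.resize(a[y0-3:y1+3,x0-2:x1+2],None,fx=10,fy=10,interpolation=2);T=cv2.resize(b[y0:y1,x0:x1],None,fx=10,fy=10,interpolation=2)
    m=cv2.matchTemplate(A,T,cv2.TM_CCOEFF_NORMED);_,v,_,l=cv2.minMaxLoc(m);return round(v,4),(l[0]/10-2,l[1]/10-3)
b=g('s6')
for f in('s4','s8'):
    a=g(f);print(f,'tang',shift(a,b,280,290,170,182),'collar',shift(a,b,278,292,194,204),'chuck',shift(a,b,270,300,204,222))
# where things are
print(b[168:215:1,284:287].mean(1).round(0));print(g('s8')[168:215:1,284:287].mean(1).round(0))
s=load('s6');print([proj(s,[.5438,-.039,z]).round(2).tolist() for z in(.123,.128,.228)])
E
```

```text
s4 tang (0.9788, (0.10000000000000009, -0.2999999999999998)) collar (0.997, (0.0, 0.0)) chuck (0.9986, (0.0, 0.0))
s8 tang (0.9714, (0.0, 1.2999999999999998)) collar (0.9928, (0.0, 0.10000000000000009)) chuck (0.9984, (0.0, 0.0))
[ 56.  83. 111. 118. 113. 106.  95.  82.  76.  80.  86.  89.  81.  76.
  75.  75.  75.  75.  75.  74.  75.  75.  75.  75.  75.  74.  74.  74.
  74.  74.  75.  75.  79.  86.  85.  84.  92. 101. 103. 101.  94.  86.
  81.  76.  70.  71.  83.]
[ 48.  53.  73. 100. 112. 110. 101.  90.  78.  74.  78.  87.  91.  82.
  76.  75.  75.  75.  75.  75.  75.  75.  74.  75.  74.  74.  74.  74.
  73.  73.  74.  74.  77.  83.  88.  86.  92. 101. 103. 101.  94.  86.
  81.  76.  70.  71.  83.]
[[283.32, 201.55], [283.38, 200.29], [284.63, 173.04]]
```

The tang sank about 0.8 px (≈2–3 mm), so the taps really drive it. I'll repeat equal taps and check at the same command height.

carry_out --rows '[[[0, 0, 1.5], [0, 0, 0], 1], [[0, 0, 2.5], [0, 0, 0], 1], [[0, 0, 2.5], [0, 0, 0], 1], [[0, 0, 2.8], [0, 0, 0], 1], [[0, 0, 3.3], [0, 0, 0], 1], [[0, 0, 3.8], [0, 0, 0], 1]]'

```text
clock: 26.7
tool_pos: [0.4835, -0.0529, 0.2477]
eef_rot: [0.993, 0.12, 0.001, 0.0]
contact_force: [-3.2, 0.5, 12.0]
opening: 0.195
finger_force: 60.0
```

carry_out --rows '[[[0, 0, -0.3], [0, 0, 0], 1], [[0, 0, -0.3], [0, 0, 0], 1], [[0, 0, -0.3], [0, 0, 0], 1], [[0, 0, -0.3], [0, 0, 0], 1]]'

```text
clock: 27.1
tool_pos: [0.4828, -0.0529, 0.2503]
eef_rot: [0.993, 0.12, 0.0, 0.0]
contact_force: [-0.9, -0.3, -1.0]
opening: 0.197
finger_force: 60.0
```

carry_out --rows '[[[0, 0, -0.5], [0, 0, 0], 1], [[0, 0, -1], [0, 0, 0], 1], [[0, 0, -1], [0, 0, 0], 1], [[0, 0, -0.7], [0, 0, 0], 1], [[0, 0, -0.2], [0, 0, 0], 1], [[0, 0, 0.3], [0, 0, 0], 1]]'

```text
clock: 27.7
tool_pos: [0.4831, -0.0529, 0.2474]
eef_rot: [0.993, 0.12, 0.001, 0.0]
contact_force: [-3.3, 0.4, 13.9]
opening: 0.202
finger_force: 60.0
```

carry_out --rows '[[[0, 0, -0.3], [0, 0, 0], 1], [[0, 0, -0.3], [0, 0, 0], 1], [[0, 0, -0.3], [0, 0, 0], 1]]'

```text
clock: 28.0
tool_pos: [0.4828, -0.0529, 0.2501]
eef_rot: [0.993, 0.12, 0.0, 0.0]
contact_force: [1.1, 0.4, -0.7]
opening: 0.196
finger_force: 60.0
```

```bash
python3 - <<'E'
from h import *
F=[];Z=[]
for i in range(6):
    r.snapshot('scene'); st=r.get_state();F.append(st['contact_force'][2]);Z.append(st['tool_pos'][2])
print(np.round(F,2),np.mean(F),np.round(Z,4))
E
```

```text
[-0.48 -1.   -1.18 -0.93 -1.29 -0.88] -0.9600798025226358 [0.2501 0.2501 0.2501 0.2501 0.2501 0.2502]
```

No further sinking (force at the same height is unchanged at −1.0 N after two taps), so it is locked. Lift off, hold over it, then return the mallet.

carry_out --rows '[[[0, 0, -1], [0, 0, 0], 1], [[0, 0, -2.5], [0, 0, 0], 1], [[0, 0, -4], [0, 0, 0], 1], [[0, 0, -4], [0, 0, 0], 1], [[0, 0, -4], [0, 0, 0], 1], [[0, 0, -4], [0, 0, 0], 1]]'

```text
clock: 28.9
tool_pos: [0.4818, -0.053, 0.2895]
eef_rot: [0.993, 0.12, -0.001, -0.0]
contact_force: [-0.3, 0.2, -3.9]
opening: 0.197
finger_force: 60.0
```

carry_out --rows '[[[-1, 3, 0], [0, 0, 0], 1], [[-3, 7, 0], [0, 0, 0], 1], [[-5, 11, 0], [0, 0, 0], 1], [[-7, 15, 0], [0, 0, 0], 1], [[-8.5, 19, 2], [0, 0, 0], 1], [[-9.5, 22.5, 5], [0, 0, 0], 1], [[-10.5, 24.5, 9], [0, 0, 0], 1], [[-10.5, 24.5, 14], [0, 0, 0], 1], [[-10.5, 24.5, 19], [0, 0, 0], 1], [[-10.5, 24.5, 22], [0, 0, 0], 1], [[-10.5, 24.5, 24], [0, 0, 0], 1], [[-10.5, 24.5, 24], [0, 0, 0], 1]]'

```text
clock: 30.1
tool_pos: [0.4372, -0.3145, 0.0469]
eef_rot: [0.993, 0.121, -0.003, -0.002]
contact_force: [-0.9, 0.4, -5.4]
opening: 0.192
finger_force: 60.0
```

```bash
python3 -c "
from h import *
go(.4393,-.316,.025,13.8)"
```

```text
at [ 0.4372 -0.3145  0.0469] F [-0.85  0.4  -5.4 ] go [[0.18, 0.21, 2.19], [-0.27, 0.28, 0.06]]
```

carry_out --rows '[[[0, 0, 0], [0, 0, 0], 1], [[0, 0, 0.6], [0, 0, 0], 1], [[0, 0, 1.2], [0, 0, 0], 1], [[0, 0, 1.8], [0, 0, 0], 1], [[0, 0, 2.3], [0, 0, 0], 1], [[0, 0, 2.3], [0, 0, 0], 1]]'

```text
clock: 30.7
tool_pos: [0.4389, -0.3157, 0.0266]
eef_rot: [0.993, 0.12, -0.0, -0.0]
contact_force: [0.8, -0.3, -4.9]
opening: 0.2
finger_force: 60.0
```

carry_out --rows '[[[0, 0, 0.1], [0, 0, 0], 1], [[0, 0, 0.2], [0, 0, 0], 1], [[0, 0, 0.3], [0, 0, 0], 1], [[0, 0, 0.3], [0, 0, 0], 1]]'

```text
clock: 31.1
tool_pos: [0.4393, -0.316, 0.0242]
eef_rot: [0.993, 0.12, 0.0, 0.0]
contact_force: [0.5, -0.1, -2.9]
opening: 0.194
finger_force: 60.0
```

Touching the bench. Open, then rise.

carry_out --rows '[[[0, 0, 0.05], [0, 0, 0], 1], [[0, 0, 0.05], [0, 0, 0], 0.6], [[0, 0, 0.05], [0, 0, 0], 0], [[0, 0, 0.05], [0, 0, 0], 0], [[0, 0, 0.05], [0, 0, 0], 0], [[0, 0, 0.05], [0, 0, 0], 0], [[0, 0, 0.05], [0, 0, 0], 0], [[0, 0, 0.05], [0, 0, 0], 0]]'

```text
clock: 31.9
tool_pos: [0.4392, -0.316, 0.0238]
eef_rot: [0.993, 0.12, 0.0, 0.0]
contact_force: [-0.2, 0.4, 0.6]
opening: 0.809
finger_force: 0.0
```

carry_out --rows '[[[0, 0, -1], [0, 0, 0], 0], [[0, 0, -3], [0, 0, 0], 0], [[0, 0, -6], [0, 0, 0], 0], [[0, 0, -10], [0, 0, 0], 0], [[0, 0, -14], [0, 0, 0], 0], [[0, 0, -16], [0, 0, 0], 0], [[0, 0, -16], [0, 0, 0], 0], [[0, 0, -16], [0, 0, 0], 0]]'

```text
clock: 32.7
tool_pos: [0.439, -0.3159, 0.1842]
eef_rot: [0.993, 0.12, 0.0, 0.0]
contact_force: [-0.2, 0.5, -0.7]
opening: 1.002
finger_force: 0.0
```

```bash
python3 - <<'E'
from h import *
snap('scene','s9')
i=cv2.imread('pics/s9.png')[110:290,150:330];cv2.imwrite('pics/c9.png',cv2.resize(i,None,fx=3,fy=3,interpolation=2))
E
```

```text
(no output)
```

View pics/c9.png

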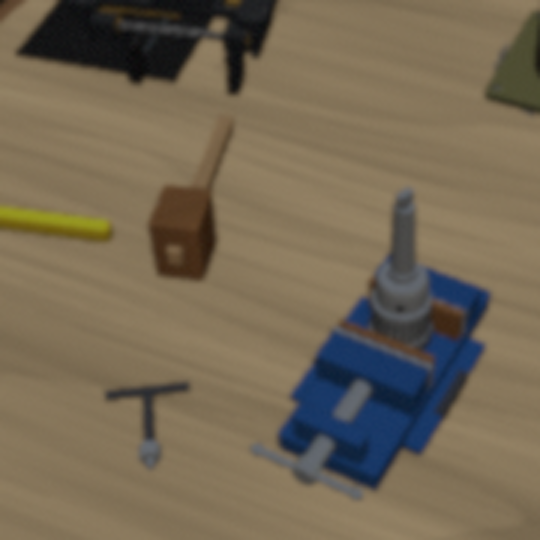

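Mallet stands free on the bench (185,235), the arbor is upright in the chuck (405,240), and the gripper is clear. Handing in.

```bash
python3 -c "
from plant import r
print(r.finish_job())"
```

```text
the job is handed in; nothing more can be done
None
```

I handed the job in at about 33 s: the arbor stands upright in the chuck and two last taps sank it no further, so I take it as locked, though I couldn't measure the 45 N grip directly and saw no verdict; the mallet is back on the bench and the arm touches nothing.

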